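# Set the straightedge and hold the tube down in the sprung ring for marking out

### The arm

A 7-joint arm with a two-finger parallel gripper is mounted at the origin on a cart in front of the work surface, level with it; the furniture and walls round the work are solid. World frame = base frame: x ahead of the robot, y to its left, z up, the work surface at z = 0. Lengths are in m, angles in rad, forces in N, time in s.
With the tool pointing down it reaches from about 0.35 to 0.775 m from the base axis. Payload 3.1 kg.
Tool frame: the origin (TCP) lies midway between the tips of the shut fingers; the grasp point (between the pads) lies r.tcp_to_grasp behind it (r.tcp_to_grasp is the distance from the TCP to the grasp point, in m); z points along the fingers, y is the line along which they close (so a half turn about z gives the same grasp; the last joint's range is limited). The gripper opens to 85 mm and grips with 20 to 120 N. Pads are 22 mm wide; open, the fingers measure 114 mm over their backs; the gripper's body (76 mm by 85 mm) begins 54 mm behind the grasp point. The pads swing forward as they close: fully open they stand 13 mm farther back than shut.
Start: joints at [-1.315, 0.311, 0.014, 1.512, -0.004, 1.319, -0.027], TCP at [0.161, 0.526, 0.231] pointing down, gripper open.
Joint ranges: [-2.7, 2.7], [-0.3, 1.91], [-1.27, 1.3], [0.12, 2.57], [-1.44, 4.58], [0.2, 2.03], [-3.05, 3.05]. Speed limits (rad/s): [2.79, 2.79, 3.14, 3.14, 3.14, 3.14, 3.14].

### API

Orientations are given as [roll, pitch, yaw] about the fixed x, y, z axes, in that order (R = Rz(yaw) Ry(pitch) Rx(roll)).
In Python, from bench import telemetry, vision, order, r gives the robot as it stands.
- The arm moves only by the tool play_rows, never from a script. Its arguments are lists of equal length, an entry for each row: "hand": the opening, from -1 (shut) to 1 (fully open); "linear": the shift along the tool's x, y, z in mm, a list of three; "rotation": the turn, a rotation vector about the tool's x, y, z in rad, a list of three. In form: {"hand": [hand, ...], "linear": [[dx, dy, dz], ...], "rotation": [[ax, ay, az], ...]}. A call has 1 to 20 rows; each row shifts and turns the commanded pose from where the row before left it, along the tool's axes as they then stand; what a row does not reach is not made up. A row lasts 1/12 s, in which the tool goes at most 41.7 mm and 7.16 degrees, less where a joint would pass 70% of its speed; a pose out of reach is approached as far as the arm can. A call with a gripper value outside its range is refused whole. The fingers move at their own pace and stop on an object; "grip_force" is the grip in N (left out, the last holds). Time passes only in rows, so rows that do not move let the fingers close. It gives the time, the measured TCP pose, the force, the opening and the grip force at its end, in the units of the state.
- telemetry.observe(): the state, without advancing time (a new reading comes with each control period).
- vision.get_image(name): name is "scene" or "top"; returns a dict with "color" (420x560x3 uint8, blue, green, red), "range_z" (420x560 float32, m along the optical axis (not along the pixel's ray), 0 where there is no reading), "vfov" (degrees; the focal length in pixels is half the picture's height over the tangent of half this angle, whatever the lens; pixels are square), "cx", "cy" (the principal point, pixels), "origin" and "orientation" of the camera in the world. Camera axes: x right, y down, z forward; pixel columns grow to the right and rows downward; lengths in m; the calibration is good to about 2 mm. A picture is of the moment at which its call begins.
- order.hand_in(): hands the job in; it is judged then, once.
The state is a dict: "clock": time; "joints": joint angles; "qd": joint speeds; "effort": joint torques, N m; "position": TCP position; "eef_rot": TCP orientation; "contact_force": force on the tool from outside, world axes, zero at the start; "torque": the same for the moment, N m; "opening": opening from 0.0 (shut) to 1.0 (fully open); "gripper_force": force on a finger pad.
Only numpy, scipy, OpenCV 4.12 (cv2) and the standard library are available. Lean on these libraries where they do the work, as an engineer would, in place of code of your own. Each camera call takes 0.05 s, during which the arm holds its last target. There are 200 camera calls.

### The job

We want to scribe a line on the round steel tube. Pick up the straightedge and lay it flat on the table, flush along the front face of the marking fixture's base and about centred on it, and let go of it. Then stand the round tube in the fixture's sprung ring, press it straight down until the ring is fully home on its stop, and finish while still holding the tube down there; leave the straightedge flush and the other things on the table where they are.

Things in the scene. Friction and masses are not known exactly. Their poses are not given: they have to be found in the camera images.
- fixture: Marking fixture, screwed to the table: flat dark steel base 150 mm (its x) by 120 mm (its y) by 14 mm high, carrying a sprung aluminium ring. Origin: on the ring's axis at table level; z up. The base runs from x = -90 mm (flat front face, 120 mm long, looking to the robot) to x = +60 mm, y = -60 to +60 mm. Two 8 mm guide pins stand at y = +40 and -40 mm, x = 0, their tops 66 mm above the table.
- fixture_front (a point): Middle of the base's front face, 7 mm above the table; axes as the fixture's (x points from the face into the fixture, y along the face).
- ring_seat (a point): Centre of the flat seat (floor) inside the sprung ring; it moves with the ring. 50 mm above the table with the ring up, 35 mm with the ring fully home.
- ring_mouth (a point): Centre of the ring's mouth, 24 mm above its seat. The bore is about 39 mm wide, flaring to 47 mm at the mouth; the ring is 60 mm wide outside at the top.
- ring (a joint): How far the sprung ring is pressed down, in m: 0 up, 0.015 fully home on its stop. A coil spring carries it: about 4 N to start it moving and about 12 N in all at the stop; it comes up again when let go.
- straightedge_grip (a point): Straightedge, loose, 0.4 kg: flat steel bar 30 mm (its x) by 180 mm (its y) by 10 mm high, lying flat, with a black grip block on its middle 14 mm (x) by 60 mm (y), from 9 to 45 mm above the table. This point: centre line of the grip block, 30 mm above the bar's underside; z up. The two long sides are alike, 15 mm either side of this point.
- edge_end_a (a point): Middle of the straightedge's end at its +y, 90 mm from the middle, on its centre line, 5 mm above its underside.
- edge_end_b (a point): The same at the other end, its -y.
- tube_centre (a point): Round steel tube offcut, loose, standing on end: 34 mm in diameter, 75 mm tall, about 0.1 kg. This point: on its axis, half-way up; z along its axis.
- tube_foot (a point): Centre of the tube's lower end, 37.5 mm below its middle.
- wood_block: Bystander: plain wood block, 45 by 70 by 28 mm high. Origin under its centre.
- grease_tin: Bystander: round tin, 65 mm in diameter, 32 mm high. Origin under its centre.
- cleaner_bottle: Bystander: clear bottle with a ribbed yellow cap, 66 mm in diameter, 164 mm tall. Origin under its centre.
- square_offcut: Bystander: square steel tube offcut, 25 by 70 by 25 mm, lying. Origin under its centre.
Mind the look-alikes: they are no part of the job. Of the things that look like the part that bears straightedge_grip, the larger one is meant.

How it is judged:
On the way:
1. straightedge lies flat and flush along the fixture's front face and has been let go (x of edge_end_a in the frame of fixture between -0.108 and -0.102 m and x of edge_end_b in the frame of fixture between -0.108 and -0.102 m and y of straightedge_grip in the frame of fixture between -0.04 and 0.04 m and height (world z) of each of edge_end_a, edge_end_b below 0.009 m and contact force between the fingers and straightedge below 0.3 N), for 0.2 s.
At the end, for the whole second after the job is handed in: Robot still holding the tube down: ring pressed at least 13 of 15 mm, tube foot within 3 mm of the seat and 6 mm of its centre, tube within 8 degrees of upright. Straightedge untouched, flat on the table, each end within 3 mm of flush with the front face, middle within 40 mm of the face's middle (all of step 1 and horizontal distance between tube_foot and ring_seat below 0.006 m and z of tube_foot in the frame of ring_seat below 0.003 m and angle between tube_centre's own z axis and vertical below 0.14 rad and value of joint ring above 0.013 m and contact force between tube and fixture above 5 N and contact force between any of the fingers, the arm and tube above 2 N and contact force between the arm and straightedge below 0.3 N); the arm keeps its last pose, push and grip.
It fails at once if a bystander was moved more than 40 mm (distance of any of wood_block, grease_tin, cleaner_bottle, square_offcut from where it was at the start of the episode above 0.04 m).
It also fails if it takes over 59 s, if anything falls off the work surface, if the arm or the gripper's body presses on something with over 40 N, if the wrist force passes 120 N, or if a joint passes its speed limit or range.

## Working session

There is one attempt and no reset: what is moved stays moved. The work goes in short steps, Python scripts to look and compute and a tool call to move; the robot and the scene stay as the last step left them, time stands still between calls to the robot, and variables do not carry over. Pictures are saved under pics/ and viewed, at most 12 in all, crops included, and the job is handed in when it is done.

Besides the shell and the picture viewer there is one more tool, called after "Call:" as name(argument=value, ...), one argument or row to a line, values as JSON. play_rows: Moves the arm, as the interface text tells. Its arguments: {"type":"object","properties":{"hand":{"type":"array"},"linear":{"type":"array"},"rotation":{"type":"array"},"grip_force":{"type":"number"}},"required":["hand","linear","rotation"]}

```bash
mkdir -p pics; ls
cat > h.py <<'E'
import numpy as np, cv2
from bench import telemetry, vision, order, r
from scipy.spatial.transform import Rotation as R
def rot(o):
    o=np.array(o,float)
    if o.shape==(3,3): return o
    return R.from_euler('xyz',o).as_matrix() if o.size==3 else R.from_quat(o).as_matrix()
def cam(n):
    d=vision.get_image(n); d['f']=d['color'].shape[0]/2/np.tan(np.radians(d['vfov'])/2); d['R']=rot(d['orientation']); return d
def pts(d):
    h,w=d['range_z'].shape; u,v=np.meshgrid(np.arange(w),np.arange(h)); z=d['range_z']
    P=np.stack([(u-d['cx'])/d['f']*z,(v-d['cy'])/d['f']*z,z],-1)
    return P@d['R'].T+np.array(d['origin'])
def ray(d,u,v,h):
    c=np.array([(u-d['cx'])/d['f'],(v-d['cy'])/d['f'],1])@d['R'].T; o=np.array(d['origin'])
    return o+c*(h-o[2])/c[2]
E
python3 - <<'E'
from h import *
for n in('top','scene'):
    d=cam(n); cv2.imwrite(f'pics/{n}0.png',d['color']); print(n,d['vfov'],d['cx'],d['cy'],d['origin'],d['orientation'],d['f'])
    np.savez(f'{n}0.npz',P=pts(d))
print(telemetry.observe(),r.tcp_to_grasp)
E
```

```text
pics
top 42.709442641606884 281.784748419637 202.35265551393715 [0.33982319 0.01194299 1.67951764] [-3.00481400e+00 -1.93720311e-03 -1.56145905e+00] 537.1058770965095
scene 50.25895214869407 273.4742790051297 211.68580214016353 [ 1.01341507 -0.28804935  1.07159442] [-2.63657826 -0.01391095  1.03248115] 447.70227436781784
{'clock': 0.1, 'joints': array([-1.31473391,  0.31167859,  0.01402805,  1.51290714, -0.00441809,
        1.31920117, -0.02724461]), 'qd': array([-0.00172602, -0.00129485, -0.00045726, -0.00367102, -0.00087302,
        0.00109611, -0.00020124]), 'effort': array([ 7.88805028e-04, -3.80857015e+01,  1.46707124e-01, -2.31239802e+01,
        1.23763751e-02,  8.13623221e-03, -1.00382644e-05]), 'position': array([0.16116537, 0.52516794, 0.23030751]), 'eef_rot': array([-3.13943101e+00,  8.39835921e-05,  2.84382429e+00]), 'contact_force': array([ 0.10204713, -0.18332589,  0.47112328]), 'torque': array([-0.028599  , -0.05264497,  0.03350366]), 'gripper_force': 0.0, 'opening': 1.0007226741223438} 0.0187
```

```bash
sleep 1
```

```text
(no output)
```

View pics/top0.png

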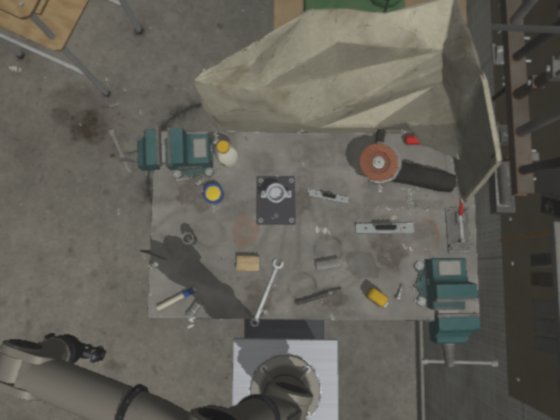

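View pics/scene0.png

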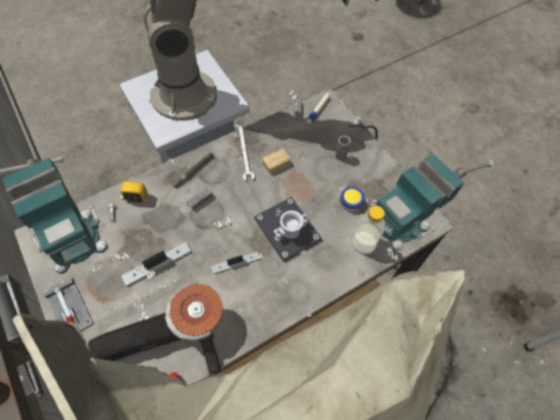

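Top picture: fixture at (276,197). Straightedge look-alikes are (385,228), which is larger, and (328,196), which is smaller, so I choose (385,228). Tube candidates are the ring at (188,240), the square offcut at (328,263) lying down, and the capped items at (378,298); I'll check these in one crop mosaic.

Run:
```python
from h import *
t=cv2.imread('pics/top0.png'); s=cv2.imread('pics/scene0.png')
def c(i,u,v,a=40,b=30): return cv2.resize(i[v-b:v+b,u-a:u+a],(400,300),interpolation=cv2.INTER_CUBIC)
cv2.imwrite('pics/crop1.png',np.vstack([np.hstack([c(t,188,240),c(s,344,142)]),np.hstack([c(t,276,197),c(t,370,225,60,45)])]))
P=np.load('top0.npz')['P']
for n,u,v in [('table',300,240),('fix',262,200),('ring',276,193),('tube?',188,238),('se',385,228),('small',328,196),('offcut',328,263),('wood',248,263),('tin',213,193),('bottle',228,152)]:
    print(n,P[v,u].round(4))
w=P[225:250,175:200]; print('tube area max z',(w[...,2]*1000).round()[::2,::2].astype(int))
```

```text
table [ 0.4523 -0.047   0.0062]
fix [0.576  0.0729 0.0136]
ring [0.5922 0.0289 0.0548]
tube? [ 0.4558  0.3034 -0.0021]
se [ 0.4886 -0.3045  0.0473]
small [ 0.5876 -0.1321  0.0339]
offcut [ 0.3814 -0.1322  0.0278]
wood [0.3792 0.1126 0.0234]
tin [0.594  0.2247 0.0313]
bottle [0.7007 0.1706 0.1334]
tube area max z [[  4  -2   1  -4  -5  -3  -2  -1  -2   3   0   2   6]
 [ -1   3  -5   3   3   0   3  -3   2   2  -2  -3 -10]
 [  8  -3  -9   0   3   3  -8  -3   7  -1   2   0   6]
 [ -3  10   0  -3  -2  10  -6  -6   0   1   2   2   2]
 [ -3   0   3   3   9  72  70  78   4  -4  -5   1  -3]
 [  2   0   3  -1  72  51  25  10  74  53  -3   3   2]
 [ -4  -2   0   5  58  23   7   3  -6  63  27   1  -1]
 [ -4   3   1  -1  60  31   0  -4   2  64  24  -4  -1]
 [ -4   8   2   1  75  40   5   0  76  54  23  -5  -2]
 [  0   6  -6   0   1  74  78  72  53  28   2  -1   3]
 [  4  -4  -3   1  -3  -1   2   2  -1  -4   0   0   8]
 [ -3   1   3  -6   4   1   7  -6  -2   6  -7   8  -1]
 [ -5  -3   0  -1   0   7  -4   8   1  -2  -1  -6   1]]
```

View pics/crop1.png

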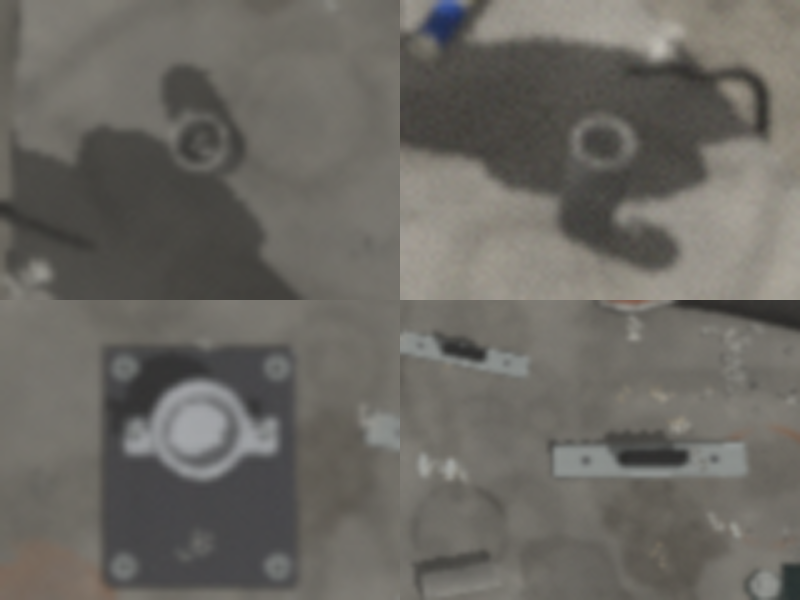

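The crop shows the upright tube ring at top (188,240), 75 mm tall, in shadow. The larger straightedge (385,228) has a black grip, the smaller one is at top left, and the fixture's front is toward the bottom of the image.

```bash
cat > m.py <<'E'
from h import *
def blob(d,mask,seed):
    n,l,s,c=cv2.connectedComponentsWithStats(mask.astype(np.uint8),connectivity=4); k=l[seed[1],seed[0]]
    return (l==k).astype(np.uint8)
def rect(d,m,h):
    cs,_=cv2.findContours(m,cv2.RETR_EXTERNAL,cv2.CHAIN_APPROX_NONE); c=max(cs,key=cv2.contourArea)[:,0]
    w=np.array([ray(d,u,v,h)[:2] for u,v in c])
    (cx,cy),(a,b),t=cv2.minAreaRect((w*1000).astype(np.float32)); return w,(cx,cy,a,b,t)
def tubetop(P,c,z0=.06):
    m=(np.hypot(P[...,0]-c[0],P[...,1]-c[1])<.04)&(P[...,2]>z0)&(P[...,2]<.09)
    return P[m]
E
python3 - <<'E'
from m import *
from scipy.optimize import least_squares
for n,sf,ss in(('top',(262,215),(365,228)),('scene',(275,240),(182,250))):
    d=cam(n); P=pts(d); g=d['color'].astype(int); gr=cv2.GaussianBlur(d['color'],(3,3),0).mean(2)
    x,y,z=P[...,0],P[...,1],P[...,2]
    # base: dark
    m=((gr<92)&(np.abs(x-.58)<.12)&(np.abs(y-.03)<.1)).astype(np.uint8)
    m=cv2.morphologyEx(blob(d,m,sf),cv2.MORPH_CLOSE,np.ones((15,15)))
    print(n,'base',gr[sf[1],sf[0]],np.round(rect(d,m,.014)[1],1))
    m=((gr>128)&(np.abs(x-.485)<.05)&(np.abs(y+.3)<.14)).astype(np.uint8)
    m=cv2.morphologyEx(blob(d,m,ss),cv2.MORPH_CLOSE,np.ones((5,5)))
    print(n,'edge',gr[ss[1],ss[0]],np.round(rect(d,m,.010)[1],1))
    m=(gr<75)&(np.abs(x-.49)<.03)&(np.abs(y+.305)<.05)
    print('  grip',[np.round(ray(d,np.median(np.where(m)[1]),np.median(np.where(m)[0]),.045),4)])
    for nm,c0,zl,zh,h in(('tube',(.455,.303),.055,.09,.075),('ring',(.592,.03),.06,.09,.074)):
        q=(np.hypot(x-c0[0],y-c0[1])<.05)&(z>zl)&(z<zh)
        v,u=np.where(q); w=np.array([ray(d,a,b,h)[:2] for a,b in zip(u,v)])
        f=least_squares(lambda p:np.hypot(w[:,0]-p[0],w[:,1]-p[1])-p[2],[*w.mean(0),.02],loss='soft_l1',f_scale=.002)
        print('  ',nm,len(w),f.x.round(4),'bbox mid',((w.max(0)+w.min(0))/2).round(4))
E
```

```text
top base 71.33333333333333 [577.   11.9 151.9 160.1   0.6]
top edge 114.0 [5.8190e+02 1.6800e+01 1.3273e+03 1.8499e+03 6.0000e-01]
  grip [array([ 0.4979, -0.299 ,  0.045 ])]
   tube 48 [0.4506 0.2915 0.0155] bbox mid [0.4505 0.2915]
   ring 171 [0.5905 0.0311 0.0249] bbox mid [0.5923 0.0317]
scene base 105.0 [ 387.3  160.4 2045.2 1404.2   60.3]
scene edge 198.66666666666666 [ 486.7 -299.8  278.2  108.1   89.6]
  grip [array([ 0.5043, -0.3057,  0.045 ])]
   tube 121 [0.4563 0.2892 0.0159] bbox mid [0.4561 0.2884]
   ring 259 [0.5935 0.0309 0.0252] bbox mid [0.592  0.0299]
```

Run:
```python
from m import *
def otsu(d,gr,box,h,inv,close):
    u0,v0,u1,v1=box; k=4
    roi=cv2.resize(gr[v0:v1,u0:u1],None,fx=k,fy=k,interpolation=cv2.INTER_CUBIC).clip(0,255).astype(np.uint8)
    t,m=cv2.threshold(roi,0,1,(cv2.THRESH_BINARY_INV if inv else cv2.THRESH_BINARY)+cv2.THRESH_OTSU)
    n,l,s,c=cv2.connectedComponentsWithStats(m); m=(l==1+np.argmax(s[1:,4])).astype(np.uint8)
    m=cv2.morphologyEx(cv2.copyMakeBorder(m,60,60,60,60,cv2.BORDER_CONSTANT),cv2.MORPH_CLOSE,np.ones((close,close)))[60:-60,60:-60]
    cs,_=cv2.findContours(m,cv2.RETR_EXTERNAL,cv2.CHAIN_APPROX_NONE); c=max(cs,key=cv2.contourArea)[:,0]
    w=np.array([ray(d,u0+(a+.5)/k-.5,v0+(b+.5)/k-.5,h)[:2] for a,b in c])*1000
    return t,w,np.round(cv2.minAreaRect(w.astype(np.float32))[0]+cv2.minAreaRect(w.astype(np.float32))[1]+cv2.minAreaRect(w.astype(np.float32))[2:],1),m
V=[]
for n,bf,bs,bg in(('top',(250,170,302,232),(350,221,420,238),(370,222,403,235)),('scene',(248,190,330,265),(115,238,197,290),(140,245,172,272))):
    d=cam(n); gr=d['color'].mean(2).astype(np.float32)
    for nm,b,h,i,c in(('base',bf,.014,1,45),('edge',bs,.010,0,31),('grip',bg,.045,1,9)):
        t,w,q,m=otsu(d,gr,b,h,i,c); print(n,nm,t,q); V.append(cv2.resize(m*255,(260,200)))
        if nm=='base':
            lo,hi=w[:,1].min()+15,w[:,1].max()-15; f=w[(w[:,0]<w[:,0].mean()-40)&(w[:,1]>lo)&(w[:,1]<hi)]
            p=np.polyfit(f[:,1],f[:,0],1); print('  front x at y=31:',np.polyval(p,31).round(1),'slope',p[0].round(4),'res',(f[:,0]-np.polyval(p,f[:,1])).std().round(2))
cv2.imwrite('pics/masks.png',np.vstack([np.hstack(V[:3]),np.hstack(V[3:])]))
```

```text
top base 94.0 [5.771e+02 2.200e+01 1.566e+02 1.449e+02 3.000e-01]
  front x at y=31: 501.1 slope -0.1512 res 7.36
top edge 95.0 [ 488.9 -310.4   52.4  218.9    0.5]
top grip 93.0 [ 496.4 -299.6   23.8   82.6    0.5]
scene base 110.0 [5.817e+02 2.950e+01 1.596e+02 1.260e+02 5.000e-01]
  front x at y=31: 511.8 slope 0.1436 res 13.24
scene edge 126.0 [ 490.8 -311.9  222.4  141.2   59.5]
scene grip 99.0 [ 513.4 -303.9   56.2   62.9    3.5]
```

View pics/masks.png

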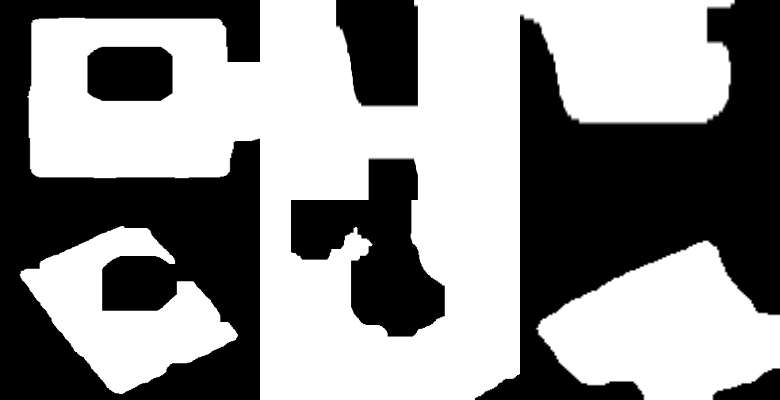

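The masks show the base well outlined, with a tail at the right, while the straightedge and grip thresholds failed. I'll set higher and lower thresholds and use morphological opening.

Run:
```python
from m import *
V=[]
k=4
for n,bf,bs,bg in(('top',(250,170,305,232),(350,221,420,238),(370,222,403,235)),('scene',(248,190,330,265),(115,238,197,290),(140,245,172,272))):
    d=cam(n); gr=d['color'].mean(2).astype(np.float32)
    T=dict(top=(92,112,60),scene=(108,155,65))[n]
    for nm,b,h,t,i,op,c in(('base',bf,.014,T[0],1,61,45),('edge',bs,.010,T[1],0,7,45),('grip',bg,.045,T[2],1,5,9)):
        u0,v0,u1,v1=b; p=80
        roi=cv2.resize(gr[v0:v1,u0:u1],None,fx=k,fy=k,interpolation=cv2.INTER_CUBIC)
        m=((roi<t) if i else (roi>t)).astype(np.uint8); m=cv2.copyMakeBorder(m,p,p,p,p,cv2.BORDER_CONSTANT)
        E=lambda s:cv2.getStructuringElement(cv2.MORPH_ELLIPSE,(s,s))
        m=cv2.morphologyEx(m,cv2.MORPH_CLOSE,E(c)); m=cv2.morphologyEx(m,cv2.MORPH_OPEN,E(op))[p:-p,p:-p]
        cs,_=cv2.findContours(m,cv2.RETR_EXTERNAL,cv2.CHAIN_APPROX_NONE); c=max(cs,key=cv2.contourArea)[:,0]
        w=np.array([ray(d,u0+(a+.5)/k-.5,v0+(q+.5)/k-.5,h)[:2] for a,q in c])*1000
        R_=cv2.minAreaRect(w.astype(np.float32)); print(n,nm,np.percentile(roi,[5,25,50,75,95]).round(),np.round([*R_[0],*R_[1],R_[2]],1))
        if nm=='base':
            lo,hi=w[:,1].min()+20,w[:,1].max()-20; f=w[(w[:,0]<w[:,0].min()+30)&(w[:,1]>lo)&(w[:,1]<hi)]
            q=np.polyfit(f[:,1],f[:,0],1); print('  front x at y=31:',np.polyval(q,31).round(1),'slope',q[0].round(4),'res',(f[:,0]-np.polyval(q,f[:,1])).std().round(2), 'y range',w[:,1].min().round(1),w[:,1].max().round(1))
        V.append(cv2.resize(m*255,(260,200)))
cv2.imwrite('pics/masks2.png',np.vstack([np.hstack(V[:3]),np.hstack(V[3:])]))
```

```text
top base [ 70.  73.  98. 111. 142.] [546.2  14.4 103.1 160.9  15.6]
  front x at y=31: 501.3 slope -0.1504 res 5.69 y range -58.3 92.7
top edge [ 55.  99. 108. 129. 142.] [ 488.2 -311.5   44.8  203.     3.4]
top grip [ 48.  73. 104. 129. 141.] [ 493.8 -306.2   12.3   59.7    0.5]
scene base [ 55.  97. 136. 149. 177.] [582.   29.3 158.7 124.7   0.6]
  front x at y=31: 503.4 slope -0.0152 res 0.51 y range -33.1 92.0
scene edge [ 67. 123. 144. 158. 198.] [ 525.6 -326.   169.    66.7   59.4]
scene grip [ 34.  68. 108. 130. 189.] [ 502.6 -307.    26.5   54.4    2.2]
```

View pics/masks2.png

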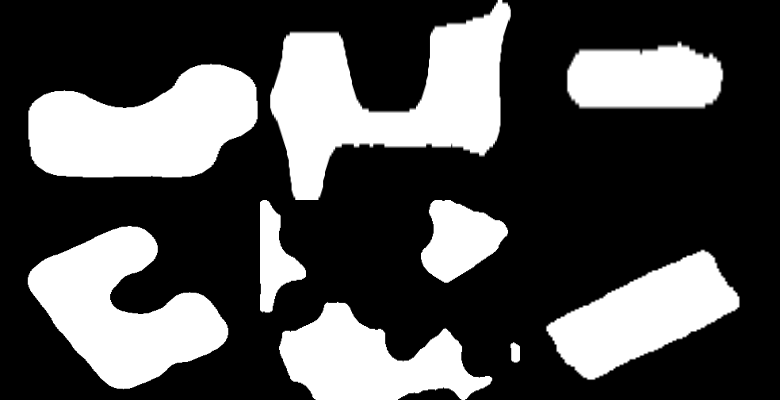

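The grip block gives a clean blob, measured as 12x60 mm at (0.494,-0.306). Fixture front is at x≈0.502, ring at (0.592,0.030) and tube at (0.453,0.290). All of these fit the given sizes, so I start moving.

Call:
play_rows(
  hand=[1,1,1,1,1,1,1,1,1,1,1,1,1,1,1,1,1,1,1,1],
  linear=[
    [0,0,0],
    [0,0,0],
    [0,0,0],
    [0,0,0],
    [0,0,0],
    [0,0,0],
    [0,0,0],
    [0,0,0],
    [0,0,0],
    [0,0,0],
    [0,0,0],
    [-20,25,0],
    [-20,25,0],
    [-25,25,0],
    [-25,25,0],
    [-25,25,0],
    [-25,25,0],
    [-25,25,0],
    [-25,25,0],
    [-25,25,0],
  ],
  rotation=[
    [0,0,0.1157],
    [0,0,0.1157],
    [0,0,0.1157],
    [0,0,0.1157],
    [0,0,0.1157],
    [0,0,0.1157],
    [0,0,0.1157],
    [0,0,0.1157],
    [0,0,0.1157],
    [0,0,0.1157],
    [0,0,0.1157],
    [0,0,0],
    [0,0,0],
    [0,0,0],
    [0,0,0],
    [0,0,0],
    [0,0,0],
    [0,0,0],
    [0,0,0],
    [0,0,0],
  ],
)

```text
clock: 2.07
position: [0.3874, 0.3096, 0.2316]
eef_rot: [3.141, -0.001, 1.571]
contact_force: [0.7, -0.3, -0.2]
opening: 1.004
gripper_force: 0.0
```

Call:
play_rows(
  hand=[1,1,1,1,1,1,1,1,1,1,1,1,1,1,1,1,1,1,1,1],
  linear=[
    [-32,5.5,2],
    [-32,5.5,2],
    [-32,5.5,2],
    [-32,5.5,2],
    [-32,5.5,2],
    [-32,5.5,2],
    [-32,5.5,2],
    [-32,5.5,2],
    [-32,5.5,2],
    [-32,5.5,2],
    [-32,5.5,2],
    [-32,5.5,2],
    [-32,5.5,2],
    [-32,5.5,2],
    [-32,5.5,2],
    [-32,5.5,2],
    [-32,5.5,2],
    [-32,5.5,2],
    [-32,5.5,2],
    [0,0,0],
  ],
  rotation=[
    [0,0,0],
    [0,0,0],
    [0,0,0],
    [0,0,0],
    [0,0,0],
    [0,0,0],
    [0,0,0],
    [0,0,0],
    [0,0,0],
    [0,0,0],
    [0,0,0],
    [0,0,0],
    [0,0,0],
    [0,0,0],
    [0,0,0],
    [0,0,0],
    [0,0,0],
    [0,0,0],
    [0,0,0],
    [0,0,0],
  ],
)

```text
clock: 3.73
position: [0.489, -0.3055, 0.193]
eef_rot: [-3.14, 0.008, 1.562]
contact_force: [-1.2, -1.1, 0.5]
opening: 1.002
gripper_force: 0.0
```

Call:
play_rows(
  hand=[1,1,1,1,1,1,1,1,1,1,1,0.3,-0.2,-0.5,-1,-1,-1,-1,-1,-1],
  linear=[
    [0,1,20],
    [0,1,20],
    [0,1,20],
    [0,1,20],
    [0,0,20],
    [0,0,20],
    [0,0,20],
    [0,0,14],
    [0,0,10],
    [0,0,10],
    [0,0,0],
    [0,0,0],
    [0,0,0],
    [0,0,0],
    [0,0,0],
    [0,0,0],
    [0,0,0],
    [0,0,0],
    [0,0,0],
    [0,0,0],
  ],
  rotation=[
    [0,0,0],
    [0,0,0],
    [0,0,0],
    [0,0,0],
    [0,0,0],
    [0,0,0],
    [0,0,0],
    [0,0,0],
    [0,0,0],
    [0,0,0],
    [0,0,0],
    [0,0,0],
    [0,0,0],
    [0,0,0],
    [0,0,0],
    [0,0,0],
    [0,0,0],
    [0,0,0],
    [0,0,0],
    [0,0,0],
  ],
  grip_force=50,
)

```text
clock: 5.4
position: [0.4948, -0.2974, 0.0198]
eef_rot: [-3.141, 0.0, 1.571]
contact_force: [-1.7, 1.0, 5.6]
opening: 0.155
gripper_force: 50.0
```

Call:
play_rows(
  hand=[-1,-1,-1,-1,-1,-1,-1,-1],
  linear=[
    [0,0,-5],
    [0,0,-15],
    [0,0,-20],
    [0,0,-20],
    [0,0,-20],
    [0,0,-15],
    [0,0,0],
    [0,0,0],
  ],
  rotation=[
    [0,0,0],
    [0,0,0],
    [0,0,0],
    [0,0,0],
    [0,0,0],
    [0,0,0],
    [0,0,0],
    [0,0,0],
  ],
)

```text
clock: 6.07
position: [0.4955, -0.2967, 0.1139]
eef_rot: [3.141, -0.0, 1.572]
contact_force: [-0.5, -0.1, -5.0]
opening: 0.157
gripper_force: 49.2
```

Run:
```python
from h import *
d=cam('top'); s=cam('scene'); print(telemetry.observe()['position'],telemetry.observe()['contact_force'],telemetry.observe()['opening'])
a=cv2.resize(d['color'][160:280,240:440],(800,480),interpolation=cv2.INTER_CUBIC)
cv2.imwrite('pics/lift.png',a)
```

```text
[ 0.49422824 -0.29569978  0.11232481] [-0.47441569  1.46283301 -5.53874143] 0.1520807185585077
```

View pics/lift.png

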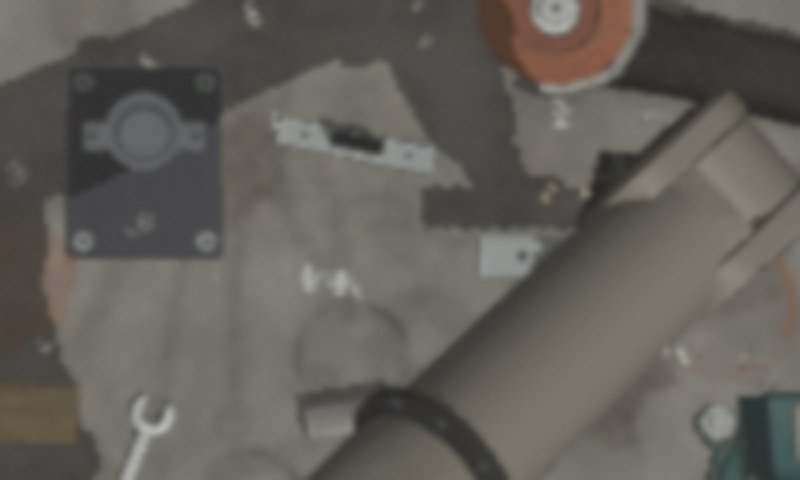

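The picture shows the bar lifted: its left end is visible at top (360,224), below the arm. Carrying it to the fixture.

Call:
play_rows(
  hand=[-1,-1,-1,-1,-1,-1,-1,-1,-1,-1,-1,-1,-1,-1,-1,-1,-1,-1,-1,-1],
  linear=[
    [10,-2,0],
    [20,-2,0],
    [25,-2,0],
    [25,-2,0],
    [25,-2,0],
    [25,-2,0],
    [25,-2,0],
    [25,-2,0],
    [25,-2,0],
    [25,-2,0],
    [25,-2,0],
    [25,-2,0],
    [25,0,0],
    [20,0,0],
    [9,0,0],
    [0,0,0],
    [0,0,20],
    [0,0,20],
    [0,0,20],
    [0,0,0],
  ],
  rotation=[
    [0,0,0],
    [0,0,0],
    [0,0,0],
    [0,0,0],
    [0,0,0],
    [0,0,0],
    [0,0,0],
    [0,0,0],
    [0,0,0],
    [0,0,0],
    [0,0,0],
    [0,0,0],
    [0,0,0],
    [0,0,0],
    [0,0,0],
    [0,0,0],
    [0,0,0],
    [0,0,0],
    [0,0,0],
    [0,0,0],
  ],
)

```text
clock: 7.83
position: [0.4669, 0.0346, 0.0509]
eef_rot: [-3.133, 0.003, 1.568]
contact_force: [-0.9, -0.7, -5.5]
opening: 0.15
gripper_force: 49.8
```

Run:
```python
from h import *
d=cam('scene'); o=telemetry.observe(); print(o['position'],o['eef_rot'],o['contact_force'])
cv2.imwrite('pics/pre.png',cv2.resize(d['color'][130:280,210:410],(800,600),interpolation=cv2.INTER_CUBIC))
```

```text
[0.46830263 0.03479364 0.05253681] [-3.13558227e+00  2.34488905e-03  1.56835422e+00] [-0.28040669 -1.05692061 -4.56086213]
```

View pics/pre.png

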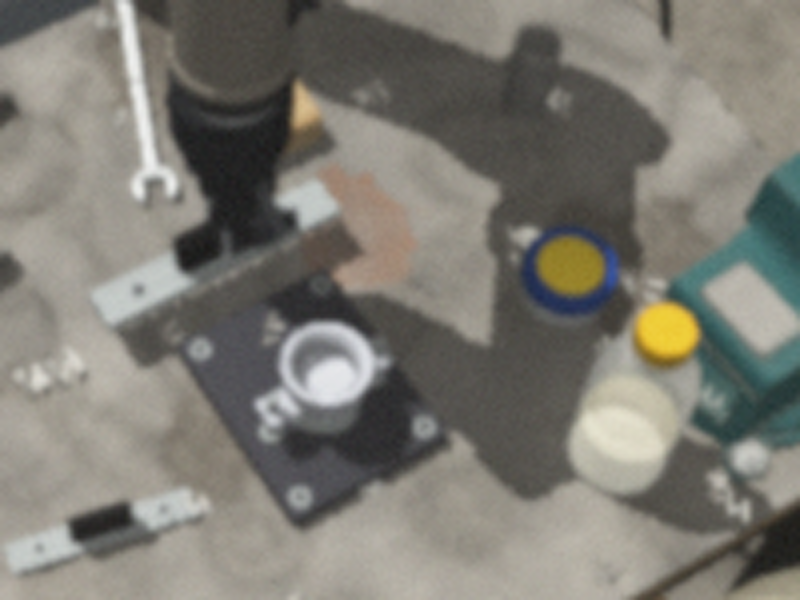

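Call:
play_rows(
  hand=[-1,-1,-1,-1,-1,-1,-1,-1,-1,-1],
  linear=[
    [0,0,8],
    [0,0,8],
    [0,0,6],
    [0,0,4],
    [0,0,3],
    [0,0,2],
    [0,0,2],
    [0,0,0],
    [0,0,0],
    [0,0,0],
  ],
  rotation=[
    [0,0,0],
    [0,0,0],
    [0,0,0],
    [0,0,0],
    [0,0,0],
    [0,0,0],
    [0,0,0],
    [0,0,0],
    [0,0,0],
    [0,0,0],
  ],
)

```text
clock: 8.72
position: [0.4713, 0.037, 0.0215]
eef_rot: [3.141, -0.0, 1.571]
contact_force: [-0.3, 0.1, -5.3]
opening: 0.15
gripper_force: 49.9
```

Call:
play_rows(
  hand=[-1,-1,-1,-1,-1,-1,-1,-1],
  linear=[
    [0,3,0],
    [0,3,0],
    [0,3,0],
    [0,2,0],
    [0,1,0],
    [0,1,0],
    [0,0,0],
    [0,0,0],
  ],
  rotation=[
    [0,0,0],
    [0,0,0],
    [0,0,0],
    [0,0,0],
    [0,0,0],
    [0,0,0],
    [0,0,0],
    [0,0,0],
  ],
)

```text
clock: 9.38
position: [0.4839, 0.0369, 0.0212]
eef_rot: [-3.141, 0.0, 1.571]
contact_force: [-0.5, 0.3, -4.2]
opening: 0.154
gripper_force: 49.9
```

Call:
play_rows(
  hand=[-1,-1,-1,-1,-1,-1,-1,-1],
  linear=[
    [0,1,0],
    [0,1,0],
    [0,0,0],
    [0,1,0],
    [0,0,0],
    [0,1,0],
    [0,0,0],
    [0,0,0],
  ],
  rotation=[
    [0,0,0],
    [0,0,0],
    [0,0,0],
    [0,0,0],
    [0,0,0],
    [0,0,0],
    [0,0,0],
    [0,0,0],
  ],
)

```text
clock: 10.05
position: [0.4861, 0.0369, 0.0208]
eef_rot: [-3.138, -0.0, 1.572]
contact_force: [-5.7, -0.2, -2.4]
opening: 0.155
gripper_force: 50.4
```

Call:
play_rows(
  hand=[-1,-1,-1,-1,-1,-1,-1,-1,-1,-1],
  linear=[
    [0,1,0],
    [0,1,0],
    [0,1,0],
    [0,0,1],
    [0,0,1],
    [0,0,0.5],
    [0,1,0],
    [0,0,0],
    [0,0,0],
    [0,0,0],
  ],
  rotation=[
    [0,0,0],
    [0,0,0],
    [0,0,0],
    [0,0,0],
    [0,0,0],
    [0,0,0],
    [0,0,0],
    [0,0,0],
    [0,0,0],
    [0,0,0],
  ],
)

```text
clock: 10.88
position: [0.4863, 0.0371, 0.0199]
eef_rot: [-3.129, -0.003, 1.572]
contact_force: [-17.7, 0.4, 21.6]
opening: 0.153
gripper_force: 53.9
```

Run:
```python
from h import *
d=cam('scene'); o=telemetry.observe(); print(o['position'],o['eef_rot'],o['contact_force'],o['torque'])
cv2.imwrite('pics/push.png',cv2.resize(d['color'][150:250,220:320],(600,600),interpolation=cv2.INTER_CUBIC))
```

```text
[0.48633894 0.03711699 0.01984609] [-3.12942761e+00 -2.76490721e-03  1.57218821e+00] [-17.12173198   0.60704828  20.83755652] [-0.20144067  3.6516981   0.33596806]
```

View pics/push.png

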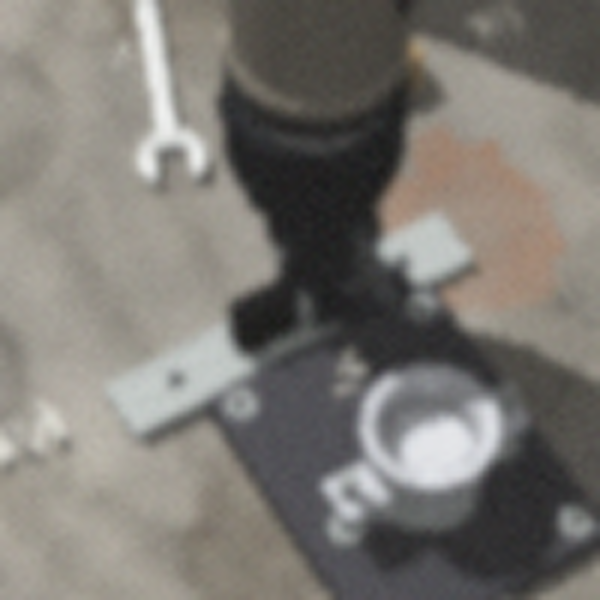

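The bar sits along the front face with no visible gap. I relax the push, open slightly and lift.

Call:
play_rows(
  hand=[-1,-1,-1,-0.6,-0.4,-0.3,-0.3,-0.3,-0.3,-0.3,-0.3,-0.3,-0.3,-0.3,-0.3,-0.3,-0.3],
  linear=[
    [0,-1.5,-1],
    [0,-2,-0.5],
    [0,0,0],
    [0,0,0],
    [0,0,0],
    [0,0,0],
    [0,0,0],
    [0,0,0],
    [0,-2,-5],
    [0,0,-10],
    [0,0,-20],
    [0,0,-30],
    [0,0,-30],
    [0,0,-30],
    [0,0,-30],
    [0,0,-20],
    [0,0,0],
  ],
  rotation=[
    [0,0,0],
    [0,0,0],
    [0,0,0],
    [0,0,0],
    [0,0,0],
    [0,0,0],
    [0,0,0],
    [0,0,0],
    [0,0,0],
    [0,0,0],
    [0,0,0],
    [0,0,0],
    [0,0,0],
    [0,0,0],
    [0,0,0],
    [0,0,0],
    [0,0,0],
  ],
)

```text
clock: 12.35
position: [0.4903, 0.0365, 0.201]
eef_rot: [3.13, -0.003, 1.571]
contact_force: [-0.5, -0.1, -0.1]
opening: 0.352
gripper_force: 0.0
```

Call:
play_rows(
  hand=[1,1,1,1,1,1,1,1,1],
  linear=[
    [20,-5,0],
    [25,-5,0],
    [25,-5,0],
    [25,-5,0],
    [25,-5,0],
    [25,-5,0],
    [20,-3,0],
    [0,0,0],
    [0,0,0],
  ],
  rotation=[
    [0,0,0],
    [0,0,0],
    [0,0,0],
    [0,0,0],
    [0,0,0],
    [0,0,0],
    [0,0,0],
    [0,0,0],
    [0,0,0],
  ],
)

```text
clock: 13.1
position: [0.4529, 0.2029, 0.1951]
eef_rot: [-3.141, 0.001, 1.574]
contact_force: [-0.1, -0.5, 0.3]
opening: 1.0
gripper_force: 0.0
```

Run:
```python
from h import *
from scipy.optimize import least_squares
o=telemetry.observe(); print(o['position'],o['eef_rot'])
V=[]
for n,b in(('top',(240,180,320,240)),('scene',(215,170,319,248))):
    d=cam(n); P=pts(d); x,y,z=np.moveaxis(P,-1,0)
    for nm,c0,zl,zh,h in(('tube',(.453,.29),.055,.09,.075),('ring',(.592,.03),.06,.09,.074)):
        w=[]
        for _ in range(4):
            d2=cam(n); q=pts(d2); v,u=np.where((np.hypot(q[...,0]-c0[0],q[...,1]-c0[1])<.045)&(q[...,2]>zl)&(q[...,2]<zh)); w+=[ray(d2,a,b_,h)[:2] for a,b_ in zip(u,v)]
        w=np.array(w)
        if len(w)<20: print(n,nm,'hidden');continue
        f=least_squares(lambda p:np.hypot(w[:,0]-p[0],w[:,1]-p[1])-p[2],[*w.mean(0),.02],loss='soft_l1',f_scale=.002)
        print(n,nm,len(w),f.x.round(4))
    V.append(cv2.resize(d['color'][b[1]:b[3],b[0]:b[2]],(400,300),interpolation=cv2.INTER_CUBIC))
cv2.imwrite('pics/after.png',np.hstack(V))
```

```text
[0.45286883 0.20287615 0.19512632] [-3.14127368e+00  5.31341121e-04  1.57419582e+00]
top tube hidden
top ring 675 [0.5906 0.031  0.0249]
scene tube 490 [0.456  0.2896 0.0159]
scene ring 1028 [0.5935 0.0308 0.0252]
```

View pics/after.png

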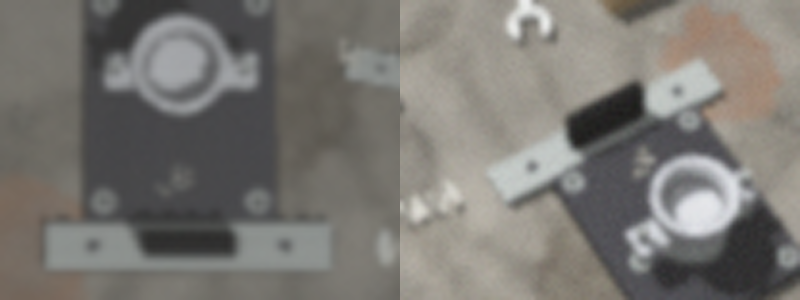

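The picture shows the bar flush along the full front face and centred, at top rows 225-235. Next is the tube.

Call:
play_rows(
  hand=[1,1,1,1,1,1,1,1,1,1,1,1,1,1,1],
  linear=[
    [20,0,0],
    [25,0,0],
    [25,0,0],
    [17.5,0.5,0],
    [0,0,0],
    [0,0,20],
    [0,0,25],
    [0,0,25],
    [0,0,25],
    [0,0,25],
    [0,0,20],
    [0,0,14],
    [0,0,5],
    [0,0,0],
    [0,0,0],
  ],
  rotation=[
    [0,0,0],
    [0,0,0],
    [0,0,0],
    [0,0,0],
    [0,0,0],
    [0,0,0],
    [0,0,0],
    [0,0,0],
    [0,0,0],
    [0,0,0],
    [0,0,0],
    [0,0,0],
    [0,0,0],
    [0,0,0],
    [0,0,0],
  ],
)

```text
clock: 15.25
position: [0.4546, 0.2892, 0.0369]
eef_rot: [3.141, -0.0, 1.571]
contact_force: [0.4, -0.4, -0.2]
opening: 0.996
gripper_force: 0.0
```

Call:
play_rows(
  hand=[0.5,0.2,0,-0.2,-0.4,-0.6,-1,-1,-1,-1,-1,-1],
  linear=[
    [0,0,0],
    [0,0,0],
    [0,0,0],
    [0,0,0],
    [0,0,0],
    [0,0,0],
    [0,0,0],
    [0,0,0],
    [0,0,0],
    [0,0,0],
    [0,0,0],
    [0,0,0],
  ],
  rotation=[
    [0,0,0],
    [0,0,0],
    [0,0,0],
    [0,0,0],
    [0,0,0],
    [0,0,0],
    [0,0,0],
    [0,0,0],
    [0,0,0],
    [0,0,0],
    [0,0,0],
    [0,0,0],
  ],
  grip_force=60,
)

```text
clock: 16.25
position: [0.454, 0.2899, 0.0371]
eef_rot: [3.141, -0.001, 1.571]
contact_force: [-2.6, 0.2, 5.8]
opening: 0.382
gripper_force: 59.6
```

Call:
play_rows(
  hand=[-1,-1,-1,-1,-1,-1,-1,-1,-1,-1,-1,-1,-1,-1,-1,-1,-1,-1,-1,-1],
  linear=[
    [0,0,-5],
    [0,0,-15],
    [0,0,-25],
    [0,0,-25],
    [0,0,-25],
    [0,0,-15],
    [-10,5,0],
    [-20,10.5,0],
    [-24,13,0],
    [-24,13,0],
    [-24,13,0],
    [-24,13,0],
    [-24,13,0],
    [-24,13,0],
    [-24,13,0],
    [-24,13,0],
    [-24,13,0],
    [-13.5,5,0],
    [0,0,0],
    [0,0,0],
  ],
  rotation=[
    [0,0,0],
    [0,0,0],
    [0,0,0],
    [0,0,0],
    [0,0,0],
    [0,0,0],
    [0,0,0],
    [0,0,0],
    [0,0,0],
    [0,0,0],
    [0,0,0],
    [0,0,0],
    [0,0,0],
    [0,0,0],
    [0,0,0],
    [0,0,0],
    [0,0,0],
    [0,0,0],
    [0,0,0],
    [0,0,0],
  ],
)

```text
clock: 17.92
position: [0.5906, 0.0279, 0.1448]
eef_rot: [-3.139, 0.001, 1.567]
contact_force: [-0.3, 0.4, -1.3]
opening: 0.384
gripper_force: 59.7
```

Run:
```python
from h import *
o=telemetry.observe(); print(o['position'],o['eef_rot'],o['contact_force'])
d=cam('scene')
cv2.imwrite('pics/over.png',cv2.resize(d['color'][150:260,230:350],(720,600),interpolation=cv2.INTER_CUBIC))
```

```text
[0.59055877 0.02786062 0.14476077] [-3.13884517e+00  8.92909706e-04  1.56745243e+00] [-0.33538994  0.43991794 -1.26401832]
```

View pics/over.png

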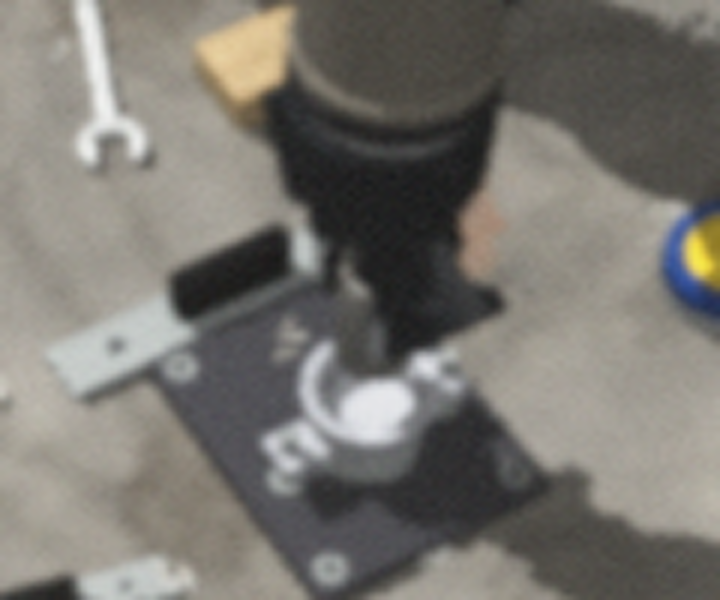

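The picture shows the tube held upright just above the ring mouth, with the straightedge still flush. Descending.

Call:
play_rows(
  hand=[-1,-1,-1,-1,-1,-1,-1,-1,-1,-1],
  linear=[
    [0,0,5],
    [0,0,8],
    [0,0,8],
    [0,0,6],
    [0,0,5],
    [0,0,5],
    [0,0,5],
    [0,0,5],
    [0,0,3],
    [0,0,0],
  ],
  rotation=[
    [0,0,0],
    [0,0,0],
    [0,0,0],
    [0,0,0],
    [0,0,0],
    [0,0,0],
    [0,0,0],
    [0,0,0],
    [0,0,0],
    [0,0,0],
  ],
)

```text
clock: 18.8
position: [0.5912, 0.0297, 0.0955]
eef_rot: [-3.141, 0.001, 1.571]
contact_force: [0.5, -0.4, -1.7]
opening: 0.377
gripper_force: 59.6
```

Call:
play_rows(
  hand=[-1,-1,-1,-1,-1,-1,-1,-1,-1,-1],
  linear=[
    [0,0,3],
    [0,0,3],
    [0,0,3],
    [0,0,3],
    [0,0,3],
    [0,0,3],
    [0,0,2],
    [0,0,2],
    [0,0,0],
    [0,0,0],
  ],
  rotation=[
    [0,0,0],
    [0,0,0],
    [0,0,0],
    [0,0,0],
    [0,0,0],
    [0,0,0],
    [0,0,0],
    [0,0,0],
    [0,0,0],
    [0,0,0],
  ],
)

```text
clock: 19.63
position: [0.5918, 0.0297, 0.0758]
eef_rot: [3.141, -0.001, 1.571]
contact_force: [-3.7, -0.2, 8.7]
opening: 0.385
gripper_force: 60.7
```

Call:
play_rows(
  hand=[-1,-1,-1,-1,-1,-1,-1,-1],
  linear=[
    [0,-1,1],
    [0,0,1],
    [0,0,1],
    [0,0,1],
    [0,0,1],
    [0,0,1],
    [0,0,0],
    [0,0,0],
  ],
  rotation=[
    [0,0,0],
    [0,0,0],
    [0,0,0],
    [0,0,0],
    [0,0,0],
    [0,0,0],
    [0,0,0],
    [0,0,0],
  ],
)

```text
clock: 20.3
position: [0.5917, 0.0297, 0.072]
eef_rot: [3.139, -0.001, 1.571]
contact_force: [-6.0, -0.6, 16.5]
opening: 0.383
gripper_force: 61.7
```

Call:
play_rows(
  hand=[-1,-1,-1,-1,-1,-1],
  linear=[
    [0,-1,0.5],
    [0,0,1],
    [0,0,1],
    [0,0,0],
    [0,0,0],
    [0,0,0],
  ],
  rotation=[
    [0,0,0],
    [0,0,0],
    [0,0,0],
    [0,0,0],
    [0,0,0],
    [0,0,0],
  ],
)

```text
clock: 20.8
position: [0.5917, 0.0297, 0.0718]
eef_rot: [3.136, -0.002, 1.571]
contact_force: [-8.3, -0.2, 27.7]
opening: 0.381
gripper_force: 62.9
```

Run:
```python
from h import *
o=telemetry.observe(); print(o['position'],o['eef_rot'],o['contact_force'],o['clock'])
d=cam('scene')
cv2.imwrite('pics/end.png',cv2.resize(d['color'][150:260,230:350],(720,600),interpolation=cv2.INTER_CUBIC))
```

```text
[0.59168277 0.0297386  0.07182538] [ 3.13633367e+00 -2.48188985e-03  1.57116281e+00] [-8.31691483 -0.18892991 27.66663565] 20.8
```

View pics/end.png

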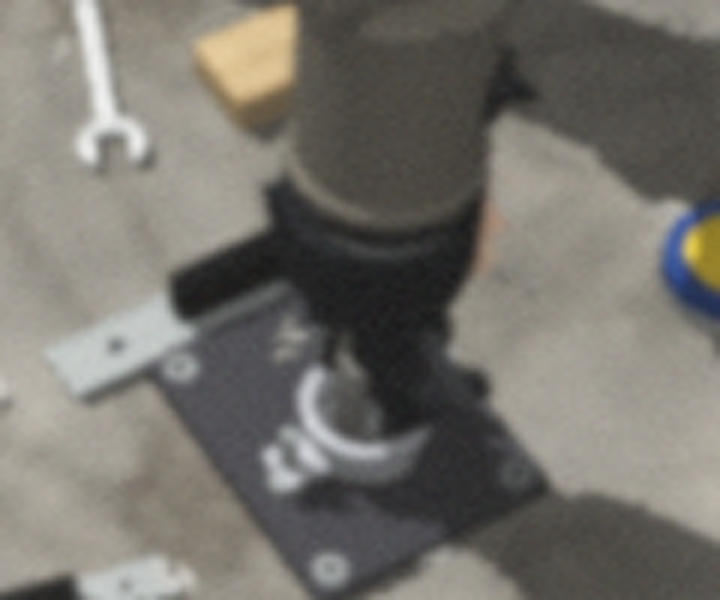

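The picture shows the tube in the ring with the ring down at its stop and the straightedge unmoved. TCP travel since the seat is about 15 mm, and the push rises steeply. Handing in.

```bash
python3 -c "
from bench import order; print(order.hand_in())"
```

```text
the job is handed in; nothing more can be done
None
```

The straightedge is flush and centred on the fixture's front face and let go, and the job is handed in at about 21 s with the tube held down at about 28 N and the ring on its stop; hand-in reported no verdict.

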